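# Feel out a dial padlock in its service cradle and present it open

## Robot

A 7-joint arm with a two-finger parallel gripper is mounted at the origin on a cart in front of the work surface, level with it; the furniture and walls round the work are solid. World frame = base frame: x ahead of the robot, y to its left, z up, the work surface at z = 0. Lengths are in mm, angles in rad, forces in N, time in s.
With the tool pointing down it reaches from about 400 to 875 mm from the base axis. Payload 4.4 kg.
Tool frame: the origin (TCP) lies midway between the tips of the shut fingers; the grasp point (between the pads) lies ctrl.tcp_to_grasp behind it (ctrl.tcp_to_grasp is the distance from the TCP to the grasp point, in mm); z points along the fingers, y is the line along which they close (so a half turn about z gives the same grasp; the last joint's range is limited). The gripper opens to 85 mm and grips with 20 to 120 N. Pads are 22 mm wide; open, the fingers measure 114 mm over their backs; the gripper's body (76 mm by 85 mm) begins 54 mm behind the grasp point. The pads swing forward as they close: fully open they stand 13 mm farther back than shut.
Start: joints at [-1.177, 0.628, 0.038, 1.517, -0.027, 0.996, -0.02], TCP at [288.429, 582.517, 231.313] pointing down, gripper open.
Joint ranges: [-3.06, 3.06], [-0.37, 2.12], [-1.25, 1.32], [0.18, 2.47], [-1.1, 4.24], [0.23, 1.98], [-2.94, 2.94]. Speed limits (rad/s): [2.57, 2.57, 3.14, 3.14, 3.14, 3.14, 3.14].

## Interface

Orientations are given as [roll, pitch, yaw] about the fixed x, y, z axes, in that order (R = Rz(yaw) Ry(pitch) Rx(roll)).
In Python, from cell import ctrl, get_image, get_calibration, workorder, boxes_of, place_of gives the robot as it stands.
- The arm moves only by the tool play_rows, never from a script. Its argument "series" is a list that holds one entry, the list of rows, each a list of 7 numbers: the shift along the world's x, y, z in cm, then the turn, a rotation vector about the world's x, y, z in degrees, then the closure, from 0 (fully open) to 1 (shut). A call has 1 to 20 rows; each row shifts and turns the commanded pose from where the row before left it; what a row does not reach is not made up. A row lasts 1/8 s, in which the tool goes at most 62.5 mm and 10.7 degrees, less where a joint would pass 70% of its speed; a pose out of reach is approached as far as the arm can. A call with a gripper value outside its range is refused whole. The fingers move at their own pace and stop on an object; the grip force is fixed at half the most. Time passes only in rows, so rows that do not move let the fingers close. It gives the time, the measured TCP pose, the force, the opening and the grip force at its end, in the units of the state.
- ctrl.read_state(): the state, without advancing time (a new reading comes with each control period).
- get_image(name): name is "side" or "top"; returns (picture, depth): 384x512x3 uint8, red, green, blue; 384x512 float32, mm along the optical axis (not along the pixel's ray), 0 where there is no reading.
- get_calibration(name): a dict with "K" (3x3 intrinsics, pixels), "R" (3x3) and "t" (3): a world point X has camera coordinates R X + t. Camera axes: x right, y down, z forward; pixel columns grow to the right and rows downward; lengths in mm; the calibration is good to about 2 mm. A picture is of the moment at which its call begins. get_calibration takes no time and is no camera call.
- workorder.finish_job(): hands the job in; it is judged then, once.
Trained networks look in the newest picture that a camera, given by its name, has taken for a name from the list of things; names that differ only in an ending like _2 or _b are one class to them, and where a whole thing is asked for, a point or a joint stands for the part that bears it (a point fixed in the world has none). Each returns a list of dicts, best first, with "p" (0 to 1); they miss things now and then, are a little off and sometimes report something else, mostly with a low value. They report only what shows in the picture. A call takes as long as a camera call. They do not tell look-alikes from the thing itself.
- boxes_of(target, camera): "pixel" ([column, row] in pixels, amid what is visible of it).
- place_of(target, camera): "pixel" ([column, row] in pixels: a listed point, or the origin of a listed thing).
The state is a dict: "clock": time; "qpos": joint angles; "qd": joint speeds; "tau": joint torques, N m; "eef_pos": TCP position; "tool_rot": TCP orientation; "force": force on the tool from outside, world axes, zero at the start; "torque": the same for the moment, N m; "width": finger opening in mm; "gripper_force": force on a finger pad.
Only numpy, scipy, OpenCV 4.12 (cv2) and the standard library are available. Lean on these libraries where they do the work, as an engineer would, in place of code of your own. Each camera call takes 0.05 s, during which the arm holds its last target. There are 200 camera calls.

## Task

First swing the cradle's retaining lever out to the middle of its three scribed marks (90 degrees), then turn the padlock's dial slowly clockwise, seen from above, until the catch clicks and the shackle jumps out a little (the place is not marked). Pull the shackle fully open with the lock still in the cradle. Then lift the lock out and finish holding it still by the shackle's cross bar, all of it at least 10 cm above the bench, the lever left on its mark and the lock cylinder, brass padlock and tape roll left alone.

Things in the scene. Friction and masses are not known exactly. Their poses are not given: they have to be found in the camera images.
- cradle: Fixed grey stand, 100 x 96 mm, floor 24 mm above the bench, with four aluminium corner walls 16 mm high that hold the lock sideways (1.5 mm play), not upward. Origin: on the bench under the dial's axis, z up; the shackle points along -y. At local (-58, 40) mm a round quadrant, 72 mm across, bears the lever's pivot and three black scribed lines at lever angles 60, 90 and 120 degrees.
- lever_hinge (a point): Upright hinge axis of the retaining lever, at cradle-local (-58, 40, 54.5) mm.
- lever (a joint): Angle of the retaining lever, rad. Level steel arm, 6 mm thick, top 60 mm above the bench. At 0 it points along the cradle's +x, across the lock behind the dial, 2 mm above it; grows counter-clockwise seen from above; at pi/2 it points along the cradle's +y, over the middle mark; range 0 to 2.4, starts below 0.3. Friction 0.06 N m: stays where left.
- lever_post (a point): Middle of the lever's upright black handle post, 74 mm from the hinge axis, 78.5 mm above the bench. The post is 14 mm in diameter and free from 66 mm to 92 mm above the bench (an 18 mm foot below); it may turn between the fingers.
- lock: Loose dial padlock, dark steel, lying on its back in the cradle, dial up, about 0.37 kg. Body 82 (x) x 78 (y) x 28 (z) mm. Origin: centre of the underside below the dial's axis (24 mm above the bench at the start); body runs from local y = -33 to +45 mm. The shackle points along the lock's -y.
- lock_rear (a point): Middle of the lock body's rear face (the end away from the shackle), local (0, 45, 14) mm.
- dial_center (a point): Point on the dial's axis (upright, fixed to the lock) halfway up its knob, 66 mm above the bench at the start. Black 52 mm disc, top 31 mm above the lock's underside, under a round knurled knob 36 mm in diameter that reaches 53 mm (77 mm above the bench). Friction 0.04 N m, stays where left. The opening place lies 0.6 to 1.9 rad clockwise of the start: two grips may be needed.
- shackle (a joint): How far the shackle is drawn out of the lock, m: 0 locked; about 0.008 after the click; 0.028 fully open (stop). At the opening place of the dial a sprung pin drops into a slot: the shackle jumps out by 8 mm and the dial is caught (0.1 rad play); elsewhere pulling does nothing. From 0.008 on it takes about 1 N and stays where left.
- shackle_bow (a point): Middle of the shackle's straight cross bar, 83 mm from the dial's axis along the lock's -y when locked, 38 mm above the bench. The shackle is a level U of round 9 mm steel bar: legs at local x = +-26 mm (43 mm clear between), cross bar along the lock's x with a straight middle part 28 mm long; 45 mm clear between the lock body and the locked cross bar, nothing but the bench below.
- cylinder_a: Bystander: nickel lock cylinder, 44 x 72 x 17 mm, lying loose; leave it alone.
- padlock_brass: Bystander: brass key padlock, 68 x 45 x 19 mm, lying loose; leave it alone.
- tape_1: Bystander: roll of black tape, 58 mm across, 19 mm high; leave it alone.
Things that resemble listed ones, but are neither listed nor needed, are in the scene too. There is more than one size of the cradle; the one meant has the size given above.

How it is judged (in metres and radians):
On the way, in this order (a step that is already met when the one before it is completed fails the run):
1. the lever is on its middle mark (90 degrees, within 8 degrees), the shackle still locked (value of joint lever between 1.43 and 1.71 rad and value of joint shackle below 0.004 m), for 0.2 s.
2. the dial is at its opening place: the shackle has jumped out, the lock in its cradle (value of joint shackle above 0.005 m and distance between lock and cradle below 0.034 m), for 0.1 s.
3. the shackle is pulled fully open, the lock still in its cradle (value of joint shackle above 0.023 m and distance between lock and cradle below 0.034 m), for 0.1 s.
At the end, for the whole second after the job is handed in: Fingers hold the lock by the shackle's cross bar (within 35 mm of its middle); the lock is still, off the cradle, wholly 10 cm or more above the bench, shackle drawn out at least 20 mm; lever at 90 degrees within 8 degrees (height (world z) of each of lock, lock_rear, shackle_bow above 0.1 m and value of joint shackle above 0.02 m and contact force between the fingers and lock above 1 N and distance between the grasp point and shackle_bow below 0.035 m and contact force between lock and cradle below 0.1 N and linear speed of lock below 0.05 m/s and value of joint lever between 1.43 and 1.71 rad); the arm keeps its last pose, push and grip.
It fails at once if the lock cylinder is disturbed (moved over 15 mm) (distance of cylinder_a from where it was at the start of the episode above 0.015 m).
It fails at once if the brass padlock is disturbed (moved over 15 mm) (distance of padlock_brass from where it was at the start of the episode above 0.015 m).
It fails at once if the tape roll is disturbed (moved over 15 mm) (distance of tape_1 from where it was at the start of the episode above 0.015 m).
It also fails if it takes over 70 s, if anything falls off the work surface, if the arm or the gripper's body presses on something with over 40 N, if the wrist force passes 120 N, or if a joint passes its speed limit or range.

## Working session

There is one attempt and no reset: what is moved stays moved. The work goes in short steps, Python scripts to look and compute and a tool call to move; the robot and the scene stay as the last step left them, time stands still between calls to the robot, and variables do not carry over. Pictures are saved under pics/ and viewed, at most 10 in all, crops included, and the job is handed in when it is done.

Besides the shell and the picture viewer there is one more tool, called after ">>>" as a command line: name --argument value ..., lists and objects as JSON in quotes. play_rows: Moves the arm, as the interface text tells. Its arguments: {"type":"object","properties":{"series":{"type":"array"}},"required":["series"]}

```bash
mkdir -p pics; cat > h.py <<'E'
from cell import ctrl, get_image, get_calibration, workorder, boxes_of, place_of
import numpy as np, cv2
def cal(n):
    c=get_calibration(n); return np.array(c["K"]),np.array(c["R"]),np.array(c["t"]).ravel()
def at_z(n,p,z):
    K,R,t=cal(n); d=R.T@np.linalg.solve(K,[p[0],p[1],1]); o=-R.T@t
    return o+d*(z-o[2])/d[2]
def proj(n,X):
    K,R,t=cal(n); c=K@(R@np.array(X,float)+t); return c[:2]/c[2]
def cloud(n,D):
    K,R,t=cal(n); v,u=np.indices(D.shape); P=np.stack([(u-K[0,2])/K[0,0]*D,(v-K[1,2])/K[1,1]*D,D],-1)
    return (P-t)@R
def save(n,f):
    I,D=get_image(n); cv2.imwrite(f,I[:,:,::-1]); np.save(f+'.npy',D); return I,D
E
python3 - <<'E'
from h import *
a=save('top','pics/t0.png')[0]; b=save('side','pics/s0.png')[0]
cv2.imwrite('pics/both.png',np.hstack([a,b])[:,:,::-1][:, :]) 
Z=dict(cradle=0,lever_hinge=54.5,lever_post=78.5,lock=24,lock_rear=38,dial_center=66,shackle_bow=38,cylinder_a=8,padlock_brass=9,tape_1=9)
for c in ('top','side'):
    for k,z in Z.items():
        for r in place_of(k,c)[:3]:
            print(c,k,round(r['p'],2),np.round(r['pixel']),np.round(at_z(c,r['pixel'],z)))
s=ctrl.read_state(); print(s['clock'],s['eef_pos'],s['tool_rot'],s['width'],ctrl.tcp_to_grasp)
E
```

```text
top cradle 0.91 [317. 136.] [ 731. -341.    0.]
top cradle 0.68 [276. 201.] [ 543. -219.    0.]
top lever_hinge 0.6 [272. 225.] [ 470. -201.   54.]
top lever_post 0.74 [253. 203.] [ 527. -153.   78.]
top lever_post 0.61 [309. 132.] [ 720. -307.   78.]
top lock 0.66 [279. 203.] [ 535. -224.   24.]
top lock 0.58 [274. 199.] [ 545. -211.   24.]
top lock_rear 0.96 [263. 210.] [ 514. -179.   38.]
top dial_center 0.9 [274. 200.] [ 535. -210.   66.]
top cylinder_a 0.61 [144. 247.] [418. 147.   8.]
top cylinder_a 0.35 [303. 191.] [ 569. -294.    8.]
top padlock_brass 0.82 [257. 135.] [ 735. -165.    9.]
top padlock_brass 0.45 [276. 201.] [ 541. -218.    9.]
top tape_1 0.83 [357. 161.] [ 655. -452.    9.]
side cradle 0.83 [260. 195.] [ 533. -219.    0.]
side cradle 0.79 [200. 180.] [ 734. -336.    0.]
side lever_hinge 0.87 [215. 174.] [ 678. -269.   54.]
side lever_hinge 0.64 [281. 184.] [ 473. -192.   54.]
side lever_post 0.51 [199. 172.] [ 726. -245.   78.]
side lever_post 0.5 [260. 190.] [ 542. -114.   78.]
side lever_post 0.46 [264. 183.] [ 527. -155.   78.]
side lock 0.77 [258. 190.] [ 541. -212.   24.]
side lock_rear 0.82 [265. 194.] [ 525. -160.   38.]
side dial_center 0.91 [259. 178.] [ 539. -214.   66.]
side shackle_bow 0.39 [251. 177.] [ 561. -271.   38.]
side cylinder_a 0.7 [262. 185.] [ 525. -270.    8.]
side cylinder_a 0.61 [323. 277.] [422. 167.   8.]
side padlock_brass 0.57 [197. 206.] [ 729. -153.    9.]
side tape_1 0.68 [225. 165.] [ 649. -436.    9.]
1.1 [288.41114143 582.49521622 231.299024  ] [-3.14154014e+00 -5.42032220e-05  2.68177691e+00] 85.17204163914191 18.700000000000003
```

View pics/t0.png

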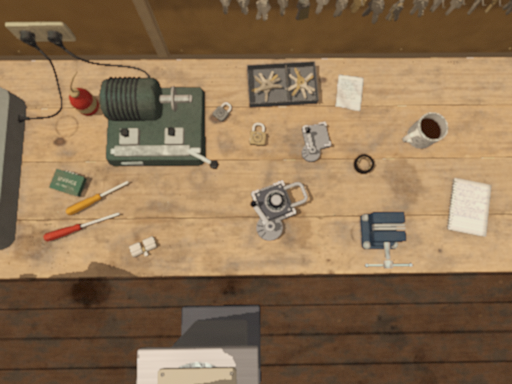

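View pics/s0.png

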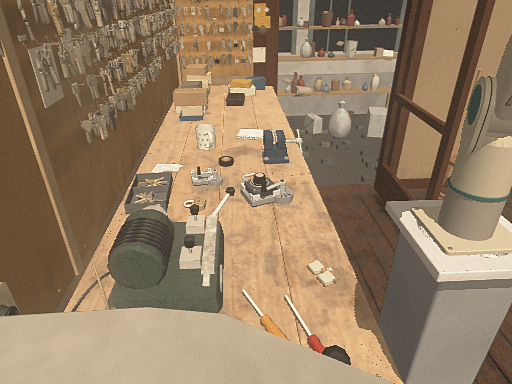

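The top view shows the meant cradle with the lock at about (275,201), its quadrant at (270,228) and the shackle at about (300,190). The smaller look-alike is at (317,138). The side view shows the same cradle at about (262,188). Next I fit the cradle pose.

```bash
cat >> h.py <<'E'
L=dict(hinge=(-58,40,54.5),rear=(0,45,38),dial=(0,0,66),bow=(0,-83,38),lock=(0,0,24),cradle=(0,0,0))
def W(p,l):
    c,s=np.cos(p[2]),np.sin(p[2]); return np.array([p[0]+c*l[0]-s*l[1],p[1]+s*l[0]+c*l[1],l[2]])
def post(p): return W(p,(-58+74*np.cos(p[3]),40+74*np.sin(p[3]),78.5))
E
python3 - <<'E'
from h import *
from scipy.optimize import least_squares
ob=[('top','hinge',(272,225)),('side','hinge',(281,184)),('top','rear',(263,210)),('side','rear',(265,194)),('top','dial',(274,200)),('side','dial',(259,178)),('side','bow',(251,177)),('top','post',(253,203)),('side','post',(264,183)),('side','cradle',(260,195)),('top','cradle',(276,201))]
f=lambda p:np.concatenate([proj(c,post(p) if k=='post' else W(p,L[k]))-q for c,k,q in ob])
r=least_squares(f,[537,-212,.46,.23],loss='soft_l1',x_scale=[1,1,.01,.01]); p=r.x
print(p); print(np.round(f(p).reshape(-1,2),1).tolist())
for k in ('hinge','dial','bow'): print(k,W(p,L[k]))
print('post',post(p),'post90',post([*p[:3],np.pi/2]))
I=cv2.imread('pics/t0.png'); s=6; x0,y0=220,155
J=cv2.resize(I[y0:y0+95,x0:x0+125],None,fx=s,fy=s,interpolation=cv2.INTER_CUBIC)
def pl(pts,col):
    q=np.array([(proj('top',x)-[x0,y0]+.5)*s for x in pts]).astype(int); cv2.polylines(J,[q],False,col,1)
pl([W(p,(x,y,52)) for x,y in((-41,-33),(41,-33),(41,45),(-41,45),(-41,-33))],(0,0,255))
th=np.linspace(0,6.3,40)
pl([W(p,(18*np.cos(a),18*np.sin(a),77)) for a in th],(0,255,0))
pl([W(p,(-26,-33,38)),W(p,(-26,-83,38)),W(p,(26,-83,38)),W(p,(26,-33,38))],(255,0,0))
pl([W(p,L['hinge']),post(p)],(0,255,255))
pl([W(p,(-58+36*np.cos(a),40+36*np.sin(a),54)) for a in th],(255,255,0))
cv2.imwrite('pics/c0.png',J)
E
```

```text
[ 5.37677626e+02 -2.16417315e+02  3.53929010e-01  3.11244780e-01]
[[-1.4, 0.7], [0.7, -1.6], [-2.1, -3.1], [0.3, -2.4], [2.9, -0.4], [0.2, -0.8], [-2.1, -2.8], [0.2, -0.0], [0.2, 0.3], [-0.8, 0.6], [-0.5, 1.8]]
hinge [ 469.40913154 -198.99857162   54.5       ]
dial [ 537.67762636 -216.41731481   66.        ]
bow [ 566.44426075 -294.27282679   38.        ]
post [ 527.63303709 -153.32607638   78.5       ] post90 [ 443.76177076 -129.58522359   78.5       ]
```

View pics/c0.png

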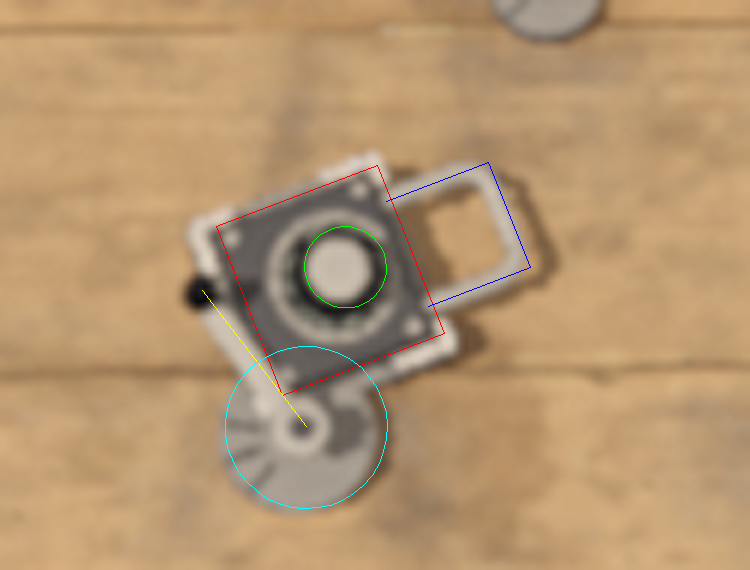

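The overlay fits except for a uniform offset of about -5 px (0.8 px in the original), so y rises by 2.5 mm. Cradle is at about (538,-214) with yaw 0.354. The lever post is at about (528,-151), lever world angle 38°. Moving above the post.

>>> play_rows --series '[[[1.7,-5.2,0,0,0,-4,0],[1.7,-5.2,0,0,0,-4,0],[1.7,-5.2,0,0,0,-4,0],[1.7,-5.2,0,0,0,-4,0],[1.7,-5.2,0,0,0,-4,0],[1.7,-5.2,0,0,0,-4,0],[1.7,-5.2,0,0,0,-4,0],[1.7,-5.2,0,0,0,-4,0],[1.7,-5.2,0,0,0,-4,0],[1.7,-5.2,0,0,0,-4,0],[1.7,-5.2,-1,0,0,-4,0],[1.7,-5.2,-2,0,0,-4,0],[1.7,-5.2,-3,0,0,-4,0.3],[1.7,-5.2,-3,0,0,-4,0.3],[0.2,-0.5,-2,0,0,0,0.3],[0,0,0,0,0,0,0.3]]]'

```text
clock: 3.1
eef_pos: [527.3, -151.0, 119.9]
tool_rot: [-3.138, -0.001, 1.703]
force: [-0.7, 0.3, 0.6]
width: 60.1
gripper_force: 0.0
```

>>> play_rows --series '[[[0,0,-2.5,0,0,0,0.3],[0,0,-2,0,0,0,0.3],[0,0,-0.6,0,0,0,0.5],[0,0,0,0,0,0,1],[0,0,0,0,0,0,1],[0,0,0,0,0,0,1],[0,0,0,0,0,0,1]]]'

```text
clock: 3.98
eef_pos: [529.1, -150.8, 71.5]
tool_rot: [3.14, 0.001, 1.704]
force: [-0.3, 0.5, 5.9]
width: 11.7
gripper_force: 59.0
```

```bash
python3 - <<'E'
from h import *
s=ctrl.read_state(); print(s['eef_pos'],s['width'],s['gripper_force'],s['force'])
I,D=save('side','pics/s1.png')
cv2.imwrite('pics/s1c.png',cv2.resize(I[130:230,200:330],None,fx=6,fy=6,interpolation=cv2.INTER_CUBIC)[:,:,::-1])
E
```

```text
[ 529.09822941 -150.81253986   71.46861281] 11.711336480933669 58.95060776907485 [-0.29320684  0.47606865  5.93912491]
```

View pics/s1c.png

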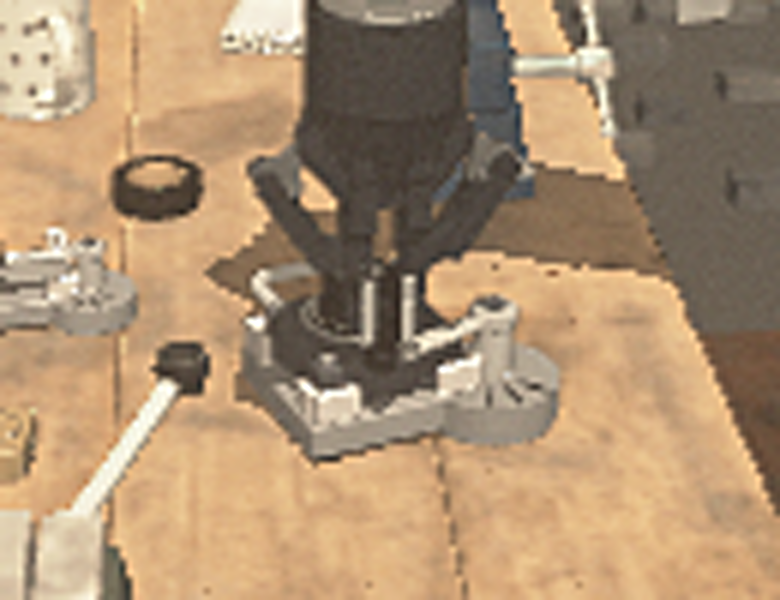

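The picture shows the post at (385,310), between the two pads. Next I swing it 72.5° along the arc.

>>> play_rows --series '[[[0,0,0.2,0,0,0,1],[-0.69,0.77,0,0,0,8,1],[-0.79,0.66,0,0,0,8,1],[-0.87,0.55,0,0,0,8,1],[-0.95,0.42,0,0,0,8,1],[-0.99,0.29,0,0,0,8,1],[-1.02,0.15,0,0,0,8,1],[-1.03,0.01,0,0,0,8,1],[-1.02,-0.15,0,0,0,8,1],[-1.06,-0.3,0,0,0,8.5,1],[0,0,0,0,0,0,1],[0,0,0,0,0,0,1],[0,0,0,0,0,0,1]]]'

```text
clock: 5.65
eef_pos: [443.5, -125.0, 71.8]
tool_rot: [3.141, -0.003, 2.968]
force: [-1.3, 4.7, -7.8]
width: 11.7
gripper_force: 59.4
```

```bash
python3 - <<'E'
from h import *
s=ctrl.read_state(); print(s['qpos'],s['eef_pos'],s['width'],s['force'])
I,D=save('side','pics/s2.png')
for k in ('lever_post','lever_hinge'):
  for r in place_of(k,'side')[:3]: print(k,r, at_z('side',r['pixel'],78.5 if k=='lever_post' else 54.5))
E
```

```text
[ 0.27123607  0.64531439 -0.08230025  2.16239853  0.14524168  0.34168183
  1.46602423] [ 443.47642584 -125.0350212    71.78797648] 11.679224882848144 [-1.27118513  4.70218856 -7.84483709]
lever_post {'pixel': [198.1, 169.4], 'p': 0.5} [ 729.22028669 -260.74372235   78.5       ]
lever_post {'pixel': [293.0, 186.8], 'p': 0.42} [ 446.96378288 -126.1534182    78.5       ]
lever_hinge {'pixel': [279.5, 184.5], 'p': 0.92} [ 477.849007   -186.10309112   54.5       ]
lever_hinge {'pixel': [214.3, 172.6], 'p': 0.85} [ 680.12659203 -282.08127461   54.5       ]
```

>>> play_rows --series '[[[0,0,0,0,0,0,0.75],[0,0,0,0,0,0,0.65],[0,0,2,0,0,0,0.6],[0,0,4,0,0,0,0.4],[1.5,-1.5,3,0,0,0,0.2],[3,-3,0,0,0,0,0],[3,-3,0,0,0,0,0],[2,-1.4,0,0,0,0,0],[0,0,0,0,0,0,0]]]'

```text
clock: 6.92
eef_pos: [540.5, -217.4, 162.7]
tool_rot: [-3.141, 0.002, 2.967]
force: [0.6, 0.6, 0.5]
width: 85.3
gripper_force: 0.0
```

```bash
python3 - <<'E'
from h import *
s=ctrl.read_state(); print(s['eef_pos'],s['width'])
a,_=save('top','pics/t3.png'); b,D=save('side','pics/s3.png')
f=lambda I:cv2.resize(I,None,fx=5,fy=5,interpolation=cv2.INTER_CUBIC)
p=[538,-214,.354]
q=b[140:230,215:315].copy()
Q=f(q)
for an in (82,90,98):
    l=[(-58+r*np.cos(np.radians(an)),40+r*np.sin(np.radians(an)),60) for r in (0,74)]
    x=[((proj('side',W(p,m))-[215,140]+.5)*5).astype(int).tolist() for m in l]; cv2.line(Q,x[0],x[1],(255,0,0),1)
cv2.imwrite('pics/m3.png',np.vstack([Q,])[:,:,::-1])
cv2.imwrite('pics/mt3.png',cv2.resize(a[170:250,230:330],None,fx=5,fy=5,interpolation=cv2.INTER_CUBIC)[:,:,::-1])
for c in ('side','top'):
  for r in place_of('lever_post',c)[:3]: print(c,r['p'],r['pixel'], at_z(c,r['pixel'],78.5))
E
```

```text
[ 540.53948409 -217.43399028  162.66312304] 85.34931153359517
side 0.53 [195.9, 171.1] [ 735.20146882 -249.07541967   78.5       ]
side 0.47 [295.9, 185.0] [ 436.95742473 -136.17642538   78.5       ]
top 0.43 [307.6, 131.1] [ 722.37788967 -302.7909875    78.5       ]
```

View pics/m3.png

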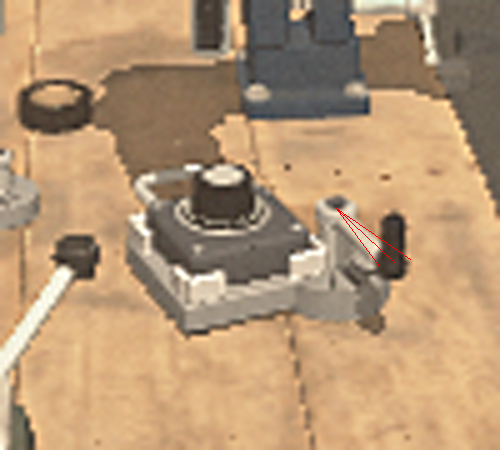

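View pics/mt3.png

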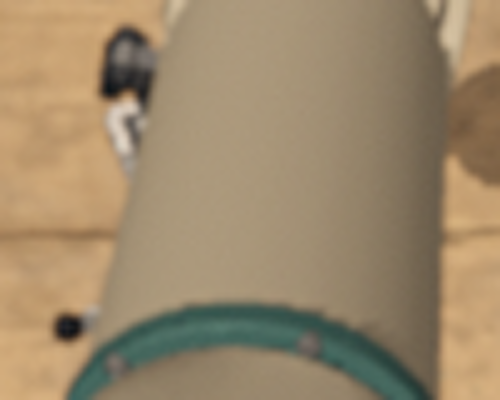

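The side crop shows the post at about (393,245), just past the overlaid lines, and the top crop shows its cap at (68,326). Computing the lever angle from these.

```bash
python3 - <<'E'
from h import *
h=W([538,-214,.354],L['hinge'])
g=lambda x,o:np.array(o)+(np.array(x)+.5)/5-.5
for c,px,z in (('top',g((68,326),(230,170)),91),('side',g((393,245),(215,140)),79),('side',g((394,216),(215,140)),92)):
    X=at_z(c,px,z); d=X-h; print(c,px,X,np.hypot(*d[:2]),np.degrees(np.arctan2(d[1],d[0])-.354))
I=cv2.imread('pics/s3.png')
# hinge top in side pic and top pic 0
print(at_z('side',g((338,203),(215,140)),66),at_z('top',np.array((220,155))+(np.array((302,427))+.5)/6-.5,62),h)
E
```

```text
top [243.2 234.8] [ 444.08207291 -126.6498973    91.        ] 74.49095816562111 89.85715074295298
side [293.2 188.6] [ 448.19142902 -114.79546293   79.        ] 84.57913723658338 84.47067518820498
side [293.4 182.8] [ 446.57716968 -125.30366561   92.        ] 74.9483282577479 87.71150025786038
[ 469.2098169  -191.77931357   66.        ] [ 468.64068838 -196.84865187   62.        ] [ 469.7302688 -196.5861032   54.5      ]
```

>>> play_rows --series '[[[-0.25,0.34,-4,0,0,0,0],[0,0,-4,0,0,0,0],[0,0,-2,0,0,0,0.3],[0,0,-0.7,0,0,0,0.4],[0,0,0,0,0,0,1],[0,0,0,0,0,0,1],[0,0,0,0,0,0,1],[0,0,0,0,0,0,1],[0,0,0,0,0,0,1]]]'

```text
clock: 8.25
eef_pos: [536.9, -212.0, 55.8]
tool_rot: [-3.142, 0.0, 2.97]
force: [-1.1, 1.2, 2.0]
width: 34.1
gripper_force: 60.2
```

```bash
python3 - <<'E'
from h import *
s=ctrl.read_state(); print(s['eef_pos'],s['width'],s['gripper_force'],s['force'],s['torque'],s['qpos'])
E
```

```text
[ 536.87093895 -212.04861146   55.80927681] 34.07555666570837 60.16080379486084 [-1.12630732  1.23868605  2.02832979] [ 0.1174416   0.24915083 -0.02622494] [ 0.39427822  0.76899935 -0.10489802  1.85717163  0.1463493   0.52242895
  1.5907144 ]
```

>>> play_rows --series '[[[0,0,0,0,0,-2,1],[0,0,0,0,0,-2,1],[0,0,0,0,0,-2,1],[0,0,0,0,0,-2,1],[0,0,0,0,0,-2,1],[0,0,0,0,0,-2,1],[0,0,0,0,0,-2,1],[0,0,0,0,0,-2,1],[0,0,0,0,0,-2,1],[0,0,0,0,0,-2,1],[0,0,0,0,0,-2,1],[0,0,0,0,0,-2,1],[0,0,0,0,0,-2,1],[0,0,0,0,0,-2,1],[0,0,0,0,0,-2,1]]]'

```text
clock: 10.12
eef_pos: [537.1, -211.7, 55.8]
tool_rot: [3.141, 0.0, 2.444]
force: [-0.7, 1.5, 6.0]
width: 34.0
gripper_force: 60.6
```

```bash
cat > st.py <<'E'
from h import *
s=ctrl.read_state(); print(s['clock'],np.round(s['eef_pos'],1),np.round(s['tool_rot'],3),s['width'],np.round(s['force'],2),np.round(s['torque'],3))
I,D=save('side','pics/sl.png'); P=cloud('side',D); np.save('P.npy',P)
# local coords of shackle points: beyond body front, z 28..48
c,q=np.cos(.354),np.sin(.354); d=P[...,:2]-[538,-214]
x=d[...,0]*c+d[...,1]*q; y=-d[...,0]*q+d[...,1]*c
m=(np.abs(x)<14)&(y<-50)&(y>-125)&(P[...,2]>26)&(P[...,2]<52)&(D>0)
print('bar',m.sum(), np.median(y[m]) if m.any() else None)
E
python3 st.py
```

```text
10.125 [ 537.1 -211.7   55.8] [3.141 0.    2.444] 33.984148257090254 [-0.73  1.49  5.99] [0.416 0.322 0.075]
bar 17 -79.90112892801993
```

>>> play_rows --series '[[[0,0,0,0,0,-2,1],[0,0,0,0,0,-2,1],[0,0,0,0,0,-2,1],[0,0,0,0,0,-2,1],[0,0,0,0,0,-2,1],[0,0,0,0,0,-2,1],[0,0,0,0,0,-2,1],[0,0,0,0,0,-2,1]]]'

```text
clock: 11.18
eef_pos: [537.3, -211.5, 55.8]
tool_rot: [3.141, 0.0, 2.165]
force: [-1.9, 2.7, 5.6]
width: 34.1
gripper_force: 60.6
```

```bash
python3 st.py
```

```text
11.175 [ 537.3 -211.5   55.8] [3.141 0.    2.165] 34.09583598599218 [-1.95  2.68  5.63] [0.467 0.173 0.046]
bar 12 -80.34520790893768
```

>>> play_rows --series '[[[0,0,0,0,0,-2,1],[0,0,0,0,0,-2,1],[0,0,0,0,0,-2,1],[0,0,0,0,0,-2,1],[0,0,0,0,0,-2,1],[0,0,0,0,0,-2,1],[0,0,0,0,0,-2,1],[0,0,0,0,0,-2,1]]]'

```text
clock: 12.22
eef_pos: [537.5, -211.4, 55.8]
tool_rot: [3.14, -0.0, 1.886]
force: [-0.8, 2.4, 5.3]
width: 34.2
gripper_force: 60.6
```

```bash
python3 st.py
```

```text
12.225 [ 537.5 -211.4   55.8] [ 3.14  -0.     1.886] 34.156480364677556 [-0.83  2.44  5.32] [0.531 0.115 0.06 ]
bar 10 -82.12905359629963
```

>>> play_rows --series '[[[0,0,0,0,0,-2,1],[0,0,0,0,0,-2,1],[0,0,0,0,0,-2,1],[0,0,0,0,0,-2,1],[0,0,0,0,0,-2,1],[0,0,0,0,0,-2,1],[0,0,0,0,0,-2,1],[0,0,0,0,0,-2,1]]]'

```text
clock: 13.28
eef_pos: [537.7, -211.3, 55.8]
tool_rot: [3.14, -0.001, 1.607]
force: [0.3, 3.6, 5.6]
width: 34.0
gripper_force: 60.6
```

```bash
python3 st.py
```

```text
13.275 [ 537.7 -211.3   55.8] [ 3.140e+00 -1.000e-03  1.607e+00] 33.95242574364254 [0.25 3.56 5.65] [0.593 0.046 0.066]
bar 12 -90.51441015307415
```

The bar moved from y≈-80 to -90.5, which is the 8 mm jump. Next I release and move over the cross bar.

>>> play_rows --series '[[[0,0,0,0,0,0,0.3],[0,0,0,0,0,0,0.2],[0,0,2,0,0,0,0.2],[0,0,4,0,0,-8,0.2],[0.4,-1.1,3,0,0,-9,0.3],[0.7,-1.9,0,0,0,-9,0.4],[0.7,-1.9,0,0,0,-9,0.4],[0.7,-1.9,0,0,0,-9,0.4],[0.7,-1.9,0,0,0,-9,0.4],[0,0,0,0,0,-9,0.4],[0,0,0,0,0,-9.7,0.4],[0,0,0,0,0,0,0.4]]]'

```text
clock: 14.82
eef_pos: [568.5, -299.3, 144.8]
tool_rot: [3.141, 0.001, 0.358]
force: [0.8, 0.7, 0.1]
width: 51.1
gripper_force: 0.0
```

```bash
python3 st.py; python3 - <<'E'
import cv2,numpy as np
from h import *
I=cv2.imread('pics/sl.png')
Q=cv2.resize(I[140:230,215:315],None,fx=7,fy=6,interpolation=cv2.INTER_CUBIC)
cv2.imwrite('pics/c4.png',Q)
for r in place_of('shackle_bow','side')[:2]: print(r,at_z('side',r['pixel'],38))
E
```

```text
14.825 [ 568.5 -299.3  144.8] [3.141e+00 1.000e-03 3.580e-01] 51.123378561271984 [0.76 0.68 0.09] [-0.012  0.011  0.039]
bar 20 -91.32316415643274
{'pixel': [246.3, 172.0], 'p': 0.61} [ 574.5084537  -311.38008882   38.        ]
```

View pics/c4.png

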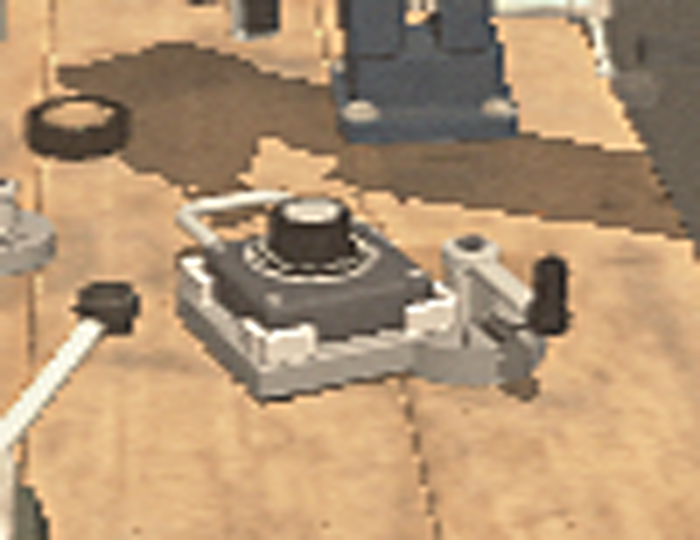

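The shackle bar at about (240,205) is clearly drawn out and the lock is seated in the cradle. Next I descend and grip the bar.

>>> play_rows --series '[[[0,0,-4,0,0,0,0.45],[0,0,-4,0,0,0,0.45],[0,0,-3,0,0,0,0.45],[0,0,-1.4,0,0,0,0.45],[0,0,0,0,0,0,0.6],[0,0,0,0,0,0,1],[0,0,0,0,0,0,1],[0,0,0,0,0,0,1],[0,0,0,0,0,0,1]]]'

```text
clock: 16.05
eef_pos: [569.4, -299.5, 22.2]
tool_rot: [3.14, -0.001, 0.357]
force: [1.4, -0.4, 2.9]
width: 6.7
gripper_force: 58.7
```

```bash
python3 st.py
```

```text
16.05 [ 569.4 -299.5   22.2] [ 3.14e+00 -1.00e-03  3.57e-01] 6.657982763391893 [ 1.41 -0.41  2.87] [ 0.001 -0.094 -0.058]
bar 49 -79.27921061838757
```

>>> play_rows --series '[[[0.14,-0.37,0,0,0,0,1],[0.14,-0.37,0,0,0,0,1],[0.14,-0.37,0,0,0,0,1],[0.14,-0.37,0,0,0,0,1],[0.14,-0.37,0,0,0,0,1],[0.07,-0.19,0,0,0,0,1],[0,0,0,0,0,0,1],[0,0,0,0,0,0,1]]]'

```text
clock: 17.1
eef_pos: [575.8, -318.4, 20.8]
tool_rot: [-3.139, 0.001, 0.357]
force: [-0.5, 4.8, 1.0]
width: 6.9
gripper_force: 58.6
```

```bash
python3 st.py;python3 - <<'E'
from h import *
I=cv2.imread('pics/sl.png')
cv2.imwrite('pics/c5.png',cv2.resize(I[140:230,215:315],None,fx=7,fy=6,interpolation=cv2.INTER_CUBIC))
E
```

```text
17.1 [ 575.8 -318.4   20.8] [-3.139e+00  1.000e-03  3.570e-01] 6.909466961434608 [-0.48  4.76  1.05] [ 0.971  0.234 -0.032]
bar 51 -98.99177289941755
```

View pics/c5.png

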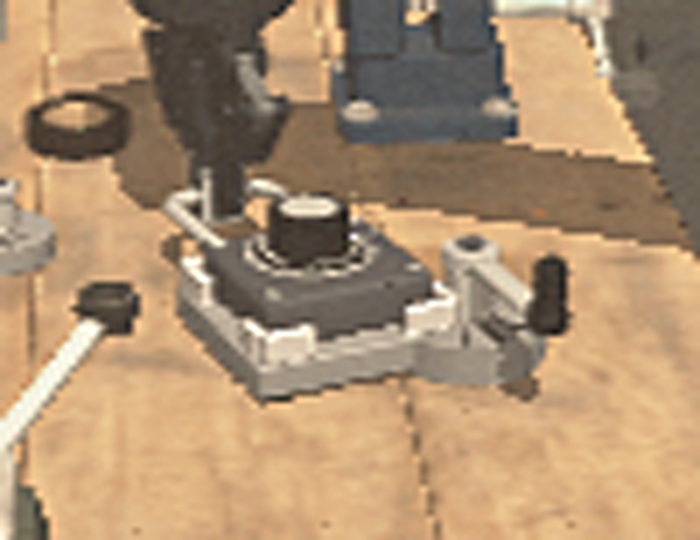

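The picture shows the fingers around the bar at (220,205), with the legs drawn out and the lock seated. The 5 N pull force indicates the stop. I pull slightly more, then lift slowly.

>>> play_rows --series '[[[0.07,-0.19,0,0,0,0,1],[0,0,0,0,0,0,1],[0,0,0,0,0,0,1],[0,0,0.8,0,0,0,1],[0,0,0.8,0,0,0,1],[0,0,0.8,0,0,0,1],[0,0,0.8,0,0,0,1],[0,0,0.8,0,0,0,1],[0,0,1,0,0,0,1],[0,0,1,0,0,0,1],[0,0,1,0,0,0,1],[0,0,0,0,0,0,1]]]'

```text
clock: 18.65
eef_pos: [577.9, -322.9, 92.7]
tool_rot: [3.138, -0.001, 0.357]
force: [0.7, -0.9, -2.0]
width: 7.0
gripper_force: 58.5
```

```bash
python3 st.py;python3 - <<'E'
from h import *
I=cv2.imread('pics/sl.png')
cv2.imwrite('pics/c6.png',cv2.resize(I[120:230,205:315],None,fx=6,fy=5,interpolation=cv2.INTER_CUBIC))
E
```

```text
18.65 [ 577.9 -322.9   92.7] [ 3.138e+00 -1.000e-03  3.570e-01] 6.953802268250945 [ 0.73 -0.92 -1.97] [-0.426 -0.134  0.071]
bar 0 None
```

View pics/c6.png

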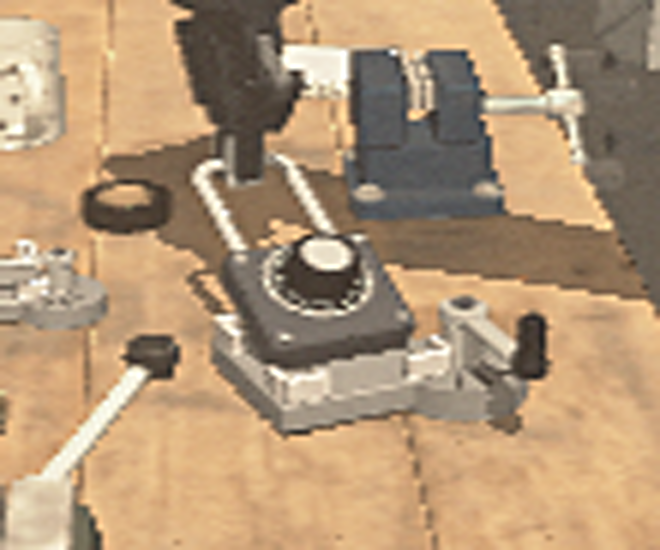

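The lock is tilted with its front up, about (310,300), the shackle well drawn out and the bar held at (240,175). The lever is unmoved. Continuing up.

>>> play_rows --series '[[[0,0,1,0,0,0,1],[0,0,1.2,0,0,0,1],[0,0,1.2,0,0,0,1],[0,0,1.2,0,0,0,1],[0,0,1.2,0,0,0,1],[0,0,1.2,0,0,0,1],[0,0,1.2,0,0,0,1],[0,0,1.2,0,0,0,1],[0,0,1.5,0,0,0,1],[0,0,2,0,0,0,1],[0,0,2,0,0,0,1],[0,0,2,0,0,0,1],[0,0,2,0,0,0,1],[0,0,2,0,0,0,1],[0,0,2,0,0,0,1],[0,0,2,0,0,0,1],[0,0,1,0,0,0,1],[0,0,0,0,0,0,1],[0,0,0,0,0,0,1],[0,0,0,0,0,0,1]]]'

```text
clock: 21.2
eef_pos: [576.9, -321.0, 349.4]
tool_rot: [-3.14, 0.001, 0.357]
force: [0.2, -0.4, -4.2]
width: 6.5
gripper_force: 58.4
```

>>> play_rows --series '[[[0,0,0,0,0,0,1],[0,0,0,0,0,0,1],[0,0,0,0,0,0,1],[0,0,0,0,0,0,1],[0,0,0,0,0,0,1],[0,0,0,0,0,0,1],[0,0,0,0,0,0,1],[0,0,0,0,0,0,1]]]'

```text
clock: 22.2
eef_pos: [577.1, -321.4, 350.3]
tool_rot: [-3.142, -0.0, 0.357]
force: [-0.3, -0.3, -4.6]
width: 6.5
gripper_force: 58.4
```

```bash
python3 st.py;python3 - <<'E'
from h import *
I=cv2.imread('pics/sl.png')
cv2.imwrite('pics/c7.png',cv2.resize(I[70:230,190:320],None,fx=5,fy=3.7,interpolation=cv2.INTER_CUBIC))
E
```

```text
22.2 [ 577.1 -321.4  350.3] [-3.142 -0.     0.357] 6.535100558607827 [-0.28 -0.32 -4.61] [-0.311 -0.097  0.015]
bar 0 None
```

View pics/c7.png

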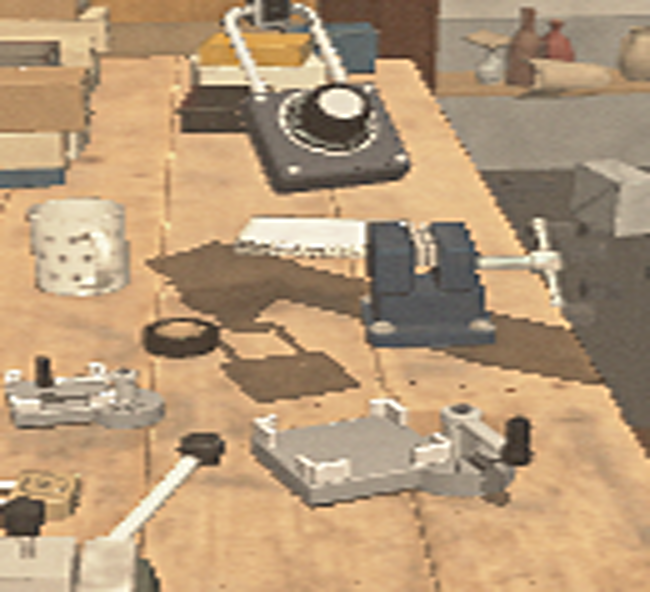

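The lock hangs at (325,110) by its open shackle, well clear of the empty cradle. The lever is unmoved at (490,445). Handing in.

```bash
python3 -c "
from h import *
print(workorder.finish_job())"
```

```text
the job is handed in; nothing more can be done
None
```

I handed the job in at about 22 s of the 70 s (no verdict was returned): the lever measures about 89°, the dial clicked, the shackle is drawn out about 28 mm, and the lock is held by its cross bar, all of it roughly 20 cm or more above the bench.

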